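# Hang the basket out of the way and hold the cutlery box square in the corner of its board

### The job

Hang the wire basket that stands on the corner board by its handle on the hook and let go of it, then stand the wooden cutlery box upright on the board with its long side flush against the back fence and its end flush against the side fence. Finish while still holding the box pressed firmly into the corner, touching both fences at once, so that a colleague can screw it down; do not let go. Leave the other tableware where it stands.

Things in the scene. Friction and masses are not known exactly. Their poses are not given: they have to be found in the camera images.
- handle (a point): middle of the top bar of the wire basket's handle: a straight level round bar, 10 mm thick, along this frame's y from y -61 to +61 mm, its centre line 140 above the basket's underside, on 8 mm uprights at both ends. Clear opening under the bar: about 80 high, 114 wide. z is up, x across the bar. The handle is rigid with the basket
- basket: loose, empty steel wire basket, about 0.22 kg, 80 (x) x 130 (y) mm, rim 55 high, its rectangular handle arch over the middle; origin at the centre of its underside. At the start it stands on the corner board, in the corner's way
- hook (a point): lowest point of the hook's trough (centre of its 8 mm thick rod), 226 mm above the counter. The free end points along this frame's -x: the rod rises to an upturned tip 28 mm along -x and 24 above this point; towards the post (70 mm along +x) it rises to 26 above. A bar resting in the trough has its centre about 9 above this point and lies along y
- hook_stand: the fixed dark steel hook stand: foot 110 x 120, 14 mm high, one 14 mm wide post whose top is 262 above the counter, one hook arm towards its -x; origin on the counter under the post, axes as hook
- box_center (a point): centre (half-way up) of the loose lidded wooden cutlery box: a closed upright block 60 (x) x 120 (y) x 90 (z) mm. It stands on the counter to one side of the corner board, the hook stand on the other; which side is which varies
- cutlery_box: the same cutlery box, about 0.6 kg, its lid fixed; origin at the centre of its underside, axes as box_center
- corner (a point): inside corner of the fixed corner board: the point on top of its base where the inner faces of its two fences meet; this frame's +x points into the back fence (inner face x = 0), +y into the side fence (inner face y = 0), z up. The base is a pale 200 (x) x 240 (y) mm board, its top 10 above the counter; board and fences are waxed and slippery. Its other two sides are open
- back_fence: fixed back fence of the corner board, along its long far (+x) edge: 240 mm long, 12 thick, standing 45 above the base; origin at the centre of its underside
- side_fence: fixed side fence of the corner board, along its short edge on the robot's left (+y): 188 mm long, 12 thick, standing 45 above the base; origin at the centre of its underside
- glass_a: bystander, loose: upturned glass tumbler, 62 wide, 85 high mm; origin at the centre of its underside (its open rim, as it stands)
- glass_b: bystander, loose: upturned glass tumbler, 62 wide, 85 high mm; origin at the centre of its underside (its open rim, as it stands)
- cup_a: bystander, loose: dark red lidded soup cup, 76 wide, 74 high mm; origin at the centre of its underside
- cup_b: bystander, loose: dark red lidded soup cup, 76 wide, 74 high mm; origin at the centre of its underside
- bowl: bystander, loose: white bowl, 110 wide, 50 high mm; origin at the centre of its underside
- mug: bystander, loose: bluish ceramic mug, 76 wide, 85 high, handle on one side mm; origin at the centre of its underside
Things that resemble listed ones, but are neither listed nor needed, are in the scene too. What is meant by the basket is not pink, and is the smaller of those in its own colour.

How it is judged:
On the way:
1. the basket hangs by its handle on the hook, let go, before the box is in the corner (contact force between basket and hook_stand above 0.8 N and distance between handle and hook below 0.035 m and angle between handle's own z axis and vertical below 0.35 rad and contact force between each of the fingers, the arm and basket below 0.1 N), for 0.2 s.
At the end, for the whole second after the job is handed in: The basket hangs untouched on the hook (handle middle within 35 mm of the trough, tilt under 0.35 rad); the box stands on the board within 4 mm of flush with both fences, square and upright within 0.05 rad, at rest, and the robot presses it so that each fence feels over 1.5 N (all of step 1 and x of box_center in the frame of corner above -0.034 m and y of box_center in the frame of corner above -0.064 m and z of box_center in the frame of corner below 0.049 m and angle between box_center's own z axis and vertical below 0.05 rad and angle between the x axis of box_center and the x axis of corner, either way round below 0.05 rad and contact force between cutlery_box and back_fence above 1.5 N and contact force between cutlery_box and side_fence above 1.5 N and contact force between any of the fingers, the arm and cutlery_box above 1 N and linear speed of cutlery_box below 0.02 m/s and linear speed of basket below 0.1 m/s); the arm keeps its last pose, push and grip.
It fails at once if a glass is pushed more than 30 mm away or knocked over (distance of any of glass_a, glass_b from where it was at the start of the episode above 0.03 m or angle between any of glass_a, glass_b's own z axis and vertical above 0.4 rad).
It fails at once if a lidded cup is pushed more than 30 mm away or knocked over (distance of any of cup_a, cup_b from where it was at the start of the episode above 0.03 m or angle between any of cup_a, cup_b's own z axis and vertical above 0.4 rad).
It fails at once if the bowl or mug is pushed more than 30 mm away or knocked over (distance of any of bowl, mug from where it was at the start of the episode above 0.03 m or angle between any of bowl, mug's own z axis and vertical above 0.4 rad).
It also fails if it takes over 72 s, if anything falls off the work surface, if the arm or the gripper's body presses on something with over 40 N, if the wrist force passes 120 N, or if a joint passes its speed limit or range.

### The arm

A 6-joint arm with a two-finger parallel gripper is mounted at the origin on the work surface. World frame = base frame: x ahead of the robot, y to its left, z up, the work surface at z = 0. Lengths are in m, angles in rad, forces in N, time in s.
With the tool pointing down it reaches from about 0.35 to 1 m from the base axis. Payload 7.1 kg.
Tool frame: the origin (TCP) lies at the very end of the fingers, on their centre line; the grasp point (between the pads) lies 19 mm behind it; z points along the fingers, y is the direction in which the jaws open and shut (so a half turn about z gives the same grasp; the last joint's range is limited). The gripper opens to 85 mm and grips with 20 to 120 N. Pads are 22 mm wide; open, the fingers measure 114 mm over their backs; the gripper's body (76 mm by 85 mm) begins 54 mm behind the grasp point. The pads swing forward as they close: fully open they stand 13 mm farther back than shut.
Start: joints at [1.274, 0.423, 1.63, -0, 1.089, -0.019], TCP at [0.171, 0.601, 0.231] pointing down, gripper open.
Joint ranges: [-3, 3], [-0.9, 2.11], [0.09, 2.58], [-1.31, 4.45], [0.11, 2.69], [-2.54, 2.54]. Speed limits (rad/s): [2.39, 2.39, 3.01, 3.14, 3.14, 3.14].

### API

Orientations are given as a rotation vector (axis times angle).
In Python, from bench import env, imaging gives the robot as it stands. Calls block until the motion is done:
- env.goto(position, orientation): joint-space move of the TCP to a pose.
- env.line_to(position, ori=None, speed=0.15, contact_N=None): straight line of the TCP; ori=None keeps the orientation; speed is the mean speed in m/s. With contact_N (N) it stops when the force on the tool has changed by that much, and returns True; else False.
- env.move_j(angles): joint-space move.
- env.gripper_open() and env.gripper_close(effort=None): open the fingers fully, or close them until they stop; effort is the grip in N (None keeps the last).
- env.dwell(seconds).
- env.solve_ik(position, orientation): joint angles nearest the present ones, or None.
- imaging.snapshot(name): name is "side" or "top" or "wrist"; returns the picture (400x640x3 uint8, red, green, blue); there is no depth.
- imaging.camera_info(name): a dict with "fx", "fy", "cx", "cy" (pixels), "T" (4x4, takes a point from camera to world coordinates); the wrist camera has in their place "hand_eye" (4x4, takes a point from camera to tool coordinates, whose origin is the TCP and whose axes are the flange's). Camera axes: x right, y down, z forward; pixel columns grow to the right and rows downward; lengths in m; the calibration is good to about 2 mm. A picture is of the moment at which its call begins: read the wrist's pose just before it. camera_info takes no time and is no camera call.
A pose or a line that the arm cannot do raises env.PlanningError and nothing moves.
- env.job_done(): hands the job in, once; it reports no verdict.
Readings, each from a call of its own:
- env.read_clock(): time.
- env.read_joint_positions(): joint angles.
- env.read_joint_velocities(): joint speeds.
- env.read_tau(): joint torques, N m.
- env.read_position(): TCP position.
- env.read_orientation(): TCP orientation.
- env.read_wrist_force(): force on the tool from outside, world axes, zero at the start.
- env.read_wrist_torque(): the same for the moment, N m.
- env.read_width(): finger opening in m.
Only numpy, scipy, OpenCV 4.12 (cv2) and the standard library are available. Lean on these libraries where they do the work, as an engineer would, in place of code of your own. Each camera call takes 0.05 s, during which the arm holds its last target.

## Working session

There is one attempt and no reset: what is moved stays moved. The work goes in short steps, each a Python script; the robot and the scene stay as the last script left them, time stands still between calls to the robot, and variables do not carry over. Pictures are saved under pics/ and viewed, and the job is handed in when it is done.

```bash
ls; mkdir -p pics; python3 - <<'E'
from bench import env, imaging
import cv2
for n in ["side","top","wrist"]:
    im=imaging.snapshot(n); cv2.imwrite(f"pics/{n}0.png",cv2.cvtColor(im,cv2.COLOR_RGB2BGR))
    print(n,imaging.camera_info(n))
print(env.read_clock(),env.read_position(),env.read_orientation(),env.read_width())
E
```

```text
pics
side {'fx': 450.77121389815215, 'fy': 450.77121389815215, 'cx': 326.5295362521274, 'cy': 202.54584302327441, 'T': array([[ 0.95026028, -0.16123057,  0.26647721,  0.11652885],
       [-0.31142175, -0.50471403,  0.80515852, -1.12608783],
       [ 0.00467862, -0.84809696, -0.5298204 ,  0.85377514],
       [ 0.        ,  0.        ,  0.        ,  1.        ]])}
top {'fx': 454.0919751817707, 'fy': 454.0919751817707, 'cx': 316.3851885345792, 'cy': 197.97855006437143, 'T': array([[-7.46401728e-03, -9.97919940e-01,  6.40318859e-02,
         4.21501396e-01],
       [-9.99971116e-01,  7.35687284e-03, -1.90891759e-03,
        -6.55698162e-02],
       [ 1.43387248e-03, -6.40442846e-02, -9.97946027e-01,
         1.45747727e+00],
       [ 0.00000000e+00,  0.00000000e+00,  0.00000000e+00,
         1.00000000e+00]])}
wrist {'fx': 356.72154438268444, 'fy': 356.72154438268444, 'cx': 322.62233459697563, 'cy': 204.1884400858318, 'hand_eye': array([[-3.67325169e-04, -9.55637752e-01, -2.94544311e-01,
         7.51198821e-02],
       [ 9.99999652e-01, -5.71842066e-04,  6.08223684e-04,
         3.21227670e-04],
       [-7.49674342e-04, -2.94543985e-01,  9.55637629e-01,
        -1.42474132e-01],
       [ 0.00000000e+00,  0.00000000e+00,  0.00000000e+00,
         1.00000000e+00]])}
0.15 [0.17125414 0.60062016 0.23069632] [-4.34938607e-01 -3.11116111e+00  1.92842745e-03] 0.08518127566204434
```

View pics/side0.png

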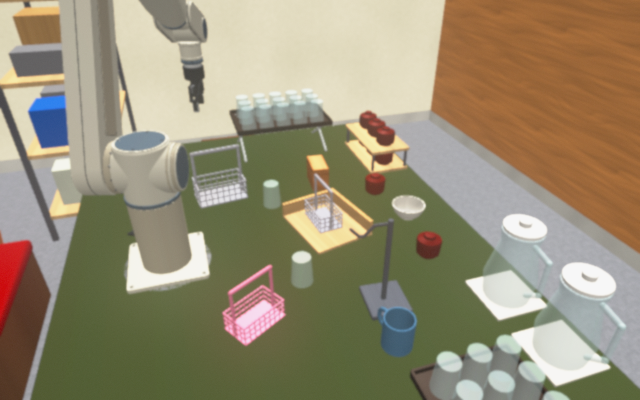

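View pics/top0.png

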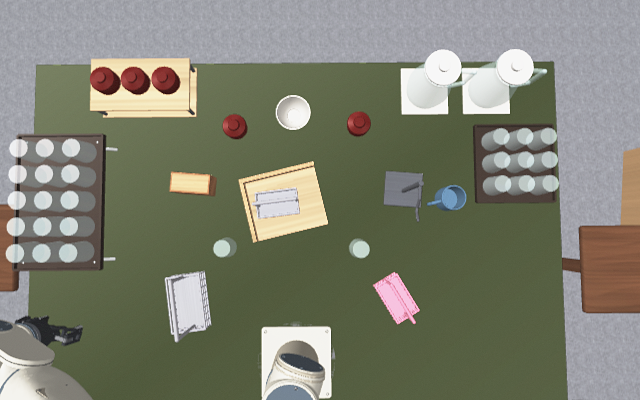

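View pics/wrist0.png

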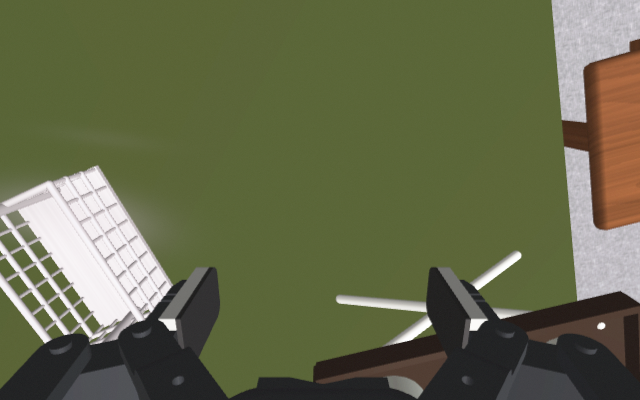

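```bash
cat > h.py <<'E'
import numpy as np, cv2
from scipy.spatial.transform import Rotation as R
from bench import env, imaging
def T_of(n):
    c=imaging.camera_info(n)
    if "T" in c: return c,c["T"]
    M=np.eye(4); M[:3,:3]=R.from_rotvec(env.read_orientation()).as_matrix(); M[:3,3]=env.read_position()
    return c,M@c["hand_eye"]
def ray(c,T,px):
    px=np.atleast_2d(px).astype(float)
    d=np.c_[(px[:,0]-c["cx"])/c["fx"],(px[:,1]-c["cy"])/c["fy"],np.ones(len(px))]@T[:3,:3].T
    return T[:3,3],d
def plane(c,T,px,z):
    o,d=ray(c,T,px); return o+d*((z-o[2])/d[:,2])[:,None]
def proj(c,T,P):
    P=np.atleast_2d(P); q=(P-T[:3,3])@T[:3,:3]
    return np.c_[q[:,0]/q[:,2]*c["fx"]+c["cx"],q[:,1]/q[:,2]*c["fy"]+c["cy"]]
def down(yaw):  # tool z down, tool y axis (jaw) at world angle yaw+90; tool x at angle yaw
    x=np.array([np.cos(yaw),np.sin(yaw),0]);z=np.array([0,0,-1.]);y=np.cross(z,x)
    return R.from_matrix(np.c_[x,y,z]).as_rotvec()
def save(im,name): cv2.imwrite(f"pics/{name}.png",cv2.cvtColor(im,cv2.COLOR_RGB2BGR))
E
python3 - <<'E'
import cv2
im=cv2.imread('pics/top0.png'); cv2.imwrite('pics/topz.png',cv2.resize(im[140:270,155:345],None,fx=4.2,fy=4.2,interpolation=cv2.INTER_CUBIC))
cv2.imwrite('pics/topz2.png',cv2.resize(im[150:240,360:490],None,fx=6,fy=6,interpolation=cv2.INTER_CUBIC))
from h import *
c,T=T_of("top")
for px,z in [((277,203),.15),((191,183),.09),((404,190),.014),((315,163),.055),((224,248),.085),((359,249),.085),((359,122),.074),((452,198),.085)]: print(px,plane(c,T,px,z).round(3))
E
```

```text
(277, 203) [[0.492 0.046 0.15 ]]
(191, 183) [[0.557 0.31  0.09 ]]
(404, 190) [[ 0.538 -0.348  0.014]]
(315, 163) [[ 0.621 -0.065  0.055]]
(224, 248) [[0.361 0.211 0.085]]
(359, 249) [[ 0.355 -0.195  0.085]]
(359, 122) [[ 0.744 -0.201  0.074]]
(452, 198) [[ 0.506 -0.479  0.085]]
```

View pics/topz.png

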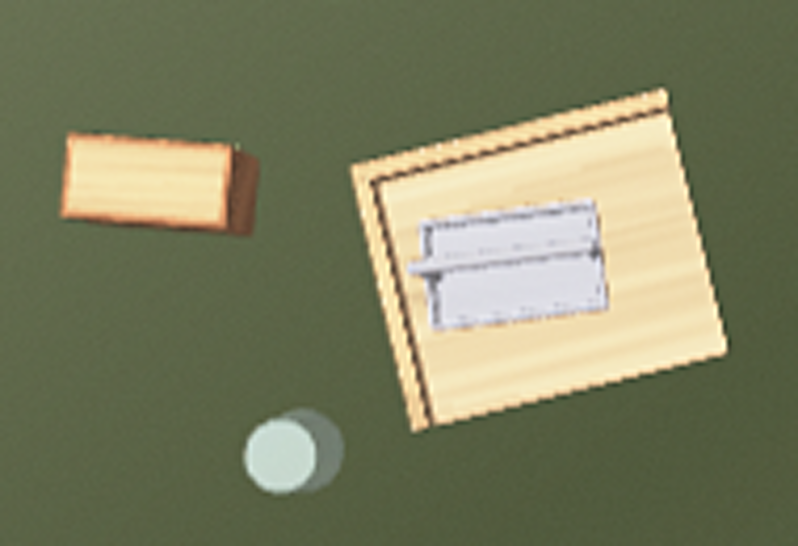

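View pics/topz2.png

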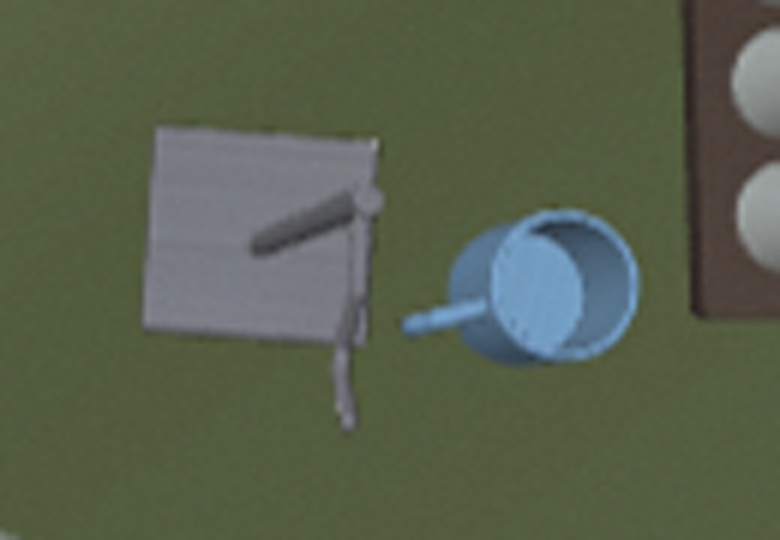

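```bash
python3 - <<'E'
from h import *
o=down(np.pi/2+.1)
env.goto([0.50,0.05,0.36],o)
c,T=T_of("wrist"); im=imaging.snapshot("wrist"); save(im,"w1"); np.save("w1.npy",T)
o=down(np.pi/2)
env.goto([0.49,-0.30,0.40],o)
c,T=T_of("wrist"); im=imaging.snapshot("wrist"); save(im,"w2"); np.save("w2.npy",T)
save(imaging.snapshot("top"),"top2")
print(env.read_clock(),env.read_position())
E
```

```text
3.9583 [ 0.49045175 -0.29872135  0.39991234]
```

View pics/w1.png

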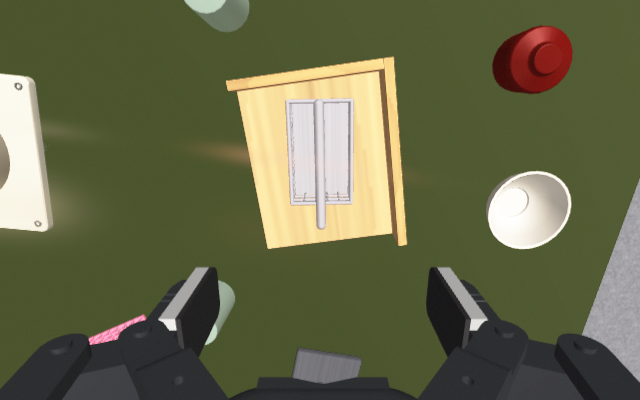

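View pics/w2.png

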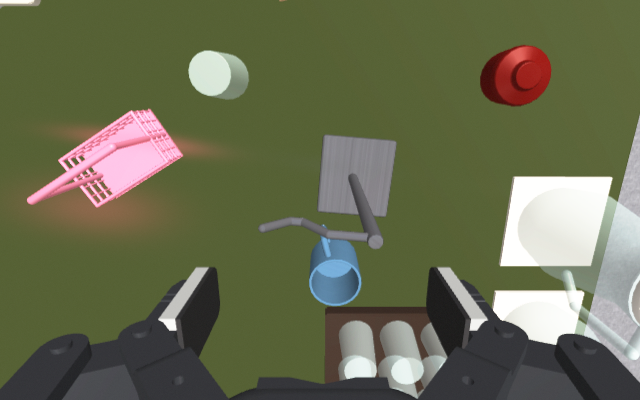

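```bash
python3 - <<'E'
from h import *
im=cv2.imread('pics/w2.png'); cv2.imwrite('pics/w2z.png',cv2.resize(im[130:270,245:405],None,fx=4.9,fy=4.28,interpolation=cv2.INTER_CUBIC))
c=imaging.camera_info("wrist")
T=np.load("w1.npy")
bar=plane(c,T,[(319.5,103),(321,225)],.15); print("bar",bar.round(4),np.linalg.norm(bar[1]-bar[0]),bar.mean(0))
d=bar[0]-bar[1]; print("bar yaw",np.arctan2(d[1],d[0]))
# fences: top z .055
g=cv2.cvtColor(cv2.imread('pics/w1.png'),cv2.COLOR_BGR2HSV)
m=cv2.inRange(g,(8,60,120),(30,255,255)); m[260:]=0
k,_=cv2.findContours(m,cv2.RETR_EXTERNAL,cv2.CHAIN_APPROX_NONE); k=max(k,key=cv2.contourArea)
print(cv2.approxPolyDP(k,4,True)[:,0].tolist())
T2=np.load("w2.npy")
print("tip",plane(c,T2,[(264,228)],.25),"post",plane(c,T2,[(375.5,241)],.262))
print("foot",plane(c,T2,[(324,136),(396,142),(387,216),(319,209)],.014).round(4))
ct,Tt=T_of("top")
print("post top",plane(ct,Tt,[(360+370/6,150+200/6)],.262),plane(ct,Tt,[(360+348/6,150+425/6)],.25))
E
```

```text
bar [[ 0.4904  0.1178  0.15  ]
 [ 0.5041 -0.0049  0.15  ]] 0.12350868488874318 [0.4972462  0.05642708 0.15      ]
bar yaw 1.6817590816900856
[[393, 56], [226, 80], [227, 89], [237, 91], [248, 149], [229, 153], [251, 163], [267, 248], [393, 233], [398, 245], [406, 244]]
tip [[ 0.43914497 -0.33509523  0.25      ]] post [[ 0.53533034 -0.34224878  0.262     ]]
foot [[ 0.4925 -0.2813  0.014 ]
 [ 0.5984 -0.2899  0.014 ]
 [ 0.5913 -0.4049  0.014 ]
 [ 0.4849 -0.3935  0.014 ]]
post top [[ 0.53496228 -0.34655052  0.262     ]] [[ 0.4361424  -0.33739346  0.25      ]]
```

View pics/w2z.png

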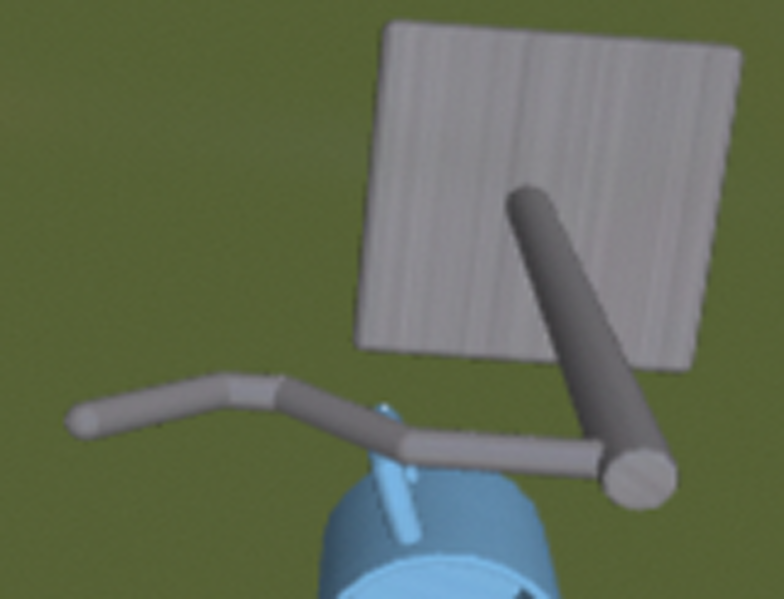

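```bash
python3 - <<'E'
from h import *
ct,Tt=T_of("top")
b=plane(ct,Tt,[(253.1,203.8),(297.4,199.5)],.15); print("top bar",b.round(4),b.mean(0))
c=imaging.camera_info("wrist");print("trough",plane(c,np.load("w2.npy"),[(296.4,221.1)],.226))
yaw=1.682; u=np.array([np.cos(yaw),np.sin(yaw),0]); g=np.array([.4972,.0564,.15])+.032*u; g[2]-=.019
o=down(yaw)
env.goto(g+[0,0,.12],o); env.line_to(g+[0,0,.03],speed=.2)
save(imaging.snapshot("wrist"),"w3"); save(imaging.snapshot("side"),"s3")
print(env.read_clock(),env.read_position(),g)
E
```

```text
top bar [[ 0.4899  0.1145  0.15  ]
 [ 0.5014 -0.0133  0.15  ]] [0.49566281 0.05058966 0.15      ]
trough [[ 0.46576691 -0.33729397  0.226     ]]
6.1917 [0.49493503 0.08811901 0.16243388] [0.49364881 0.08820234 0.131     ]
```

View pics/w3.png

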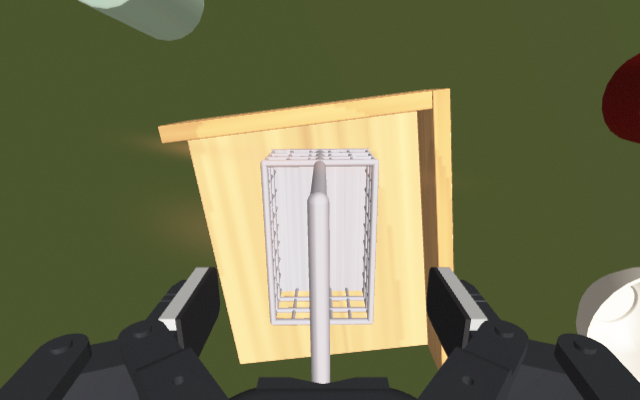

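View pics/s3.png

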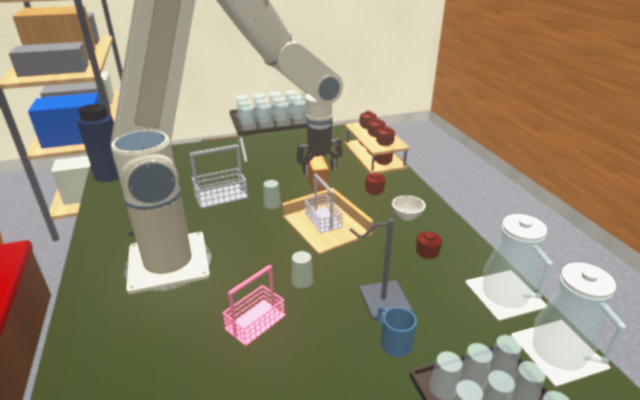

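The bar (end at about 318,195) is centred between the jaws. I'll descend, grip and lift.

```bash
python3 - <<'E'
from h import *
c,T=T_of("wrist"); print("bar end",plane(c,T,[(318,192)],.15))
p=env.read_position(); 
env.line_to([.4940,.0882,.131],speed=.1)
env.gripper_close(90); print(env.read_width(),env.read_position())
f0=env.read_wrist_force()
env.line_to([.4940,.0882,.29],speed=.15)
print(env.read_wrist_force()-f0,env.read_wrist_torque())
T=T_of("wrist")[1]; np.save("w4.npy",T); save(imaging.snapshot("wrist"),"w4"); save(imaging.snapshot("side"),"s4")
print(env.read_clock(),env.read_width())
E
```

```text
bar end [[0.48938381 0.12126037 0.15      ]]
0.0069812682396298556 [0.49391563 0.08823779 0.1312322 ]
[ 3.23503707 -0.44259533 -8.18703126] [ 0.05962436  0.05903585 -0.01906933]
8.6583 0.007046461282796814
```

View pics/w4.png

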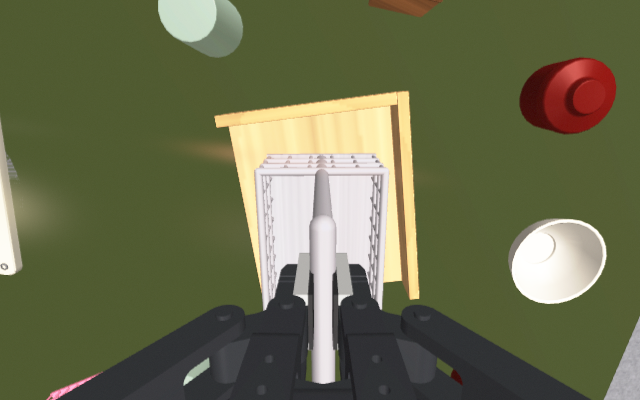

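View pics/s4.png

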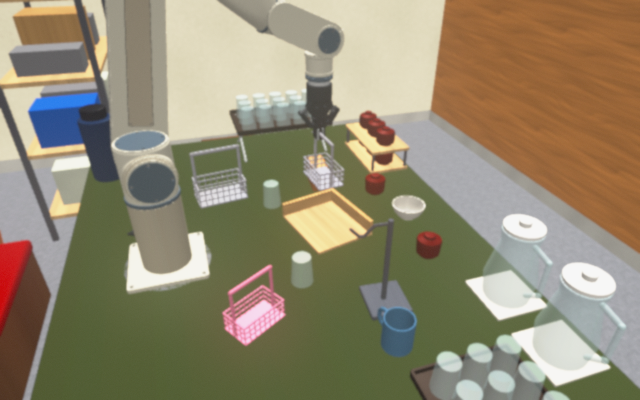

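```bash
python3 - <<'E'
from h import *
hk=np.array([.466,-.338,.226]); hx=np.array([np.cos(-.08),np.sin(-.08),0]); yaw=np.pi/2-.08
u=np.array([np.cos(yaw),np.sin(yaw),0]); o=down(yaw)
g=lambda dx,zb: hk+.032*u+dx*hx+np.array([0,0,zb-.019])
env.goto(g(-.10,.085),o)
env.line_to(g(-.10,.045),speed=.12)
T=T_of("wrist")[1]; np.save("w5.npy",T); save(imaging.snapshot("wrist"),"w5"); save(imaging.snapshot("side"),"s5"); save(imaging.snapshot("top"),"t5")
print(env.read_clock(),env.read_position(),g(-.1,.045))
E
python3 -c "
import cv2;i=cv2.imread('pics/s5.png');cv2.imwrite('pics/s5z.png',cv2.resize(i[150:350,250:450],None,fx=3,fy=3,interpolation=cv2.INTER_CUBIC))"
```

```text
10.7917 [ 0.36953843 -0.2984039   0.2529032 ] [ 0.3688771  -0.29811088  0.252     ]
```

View pics/w5.png

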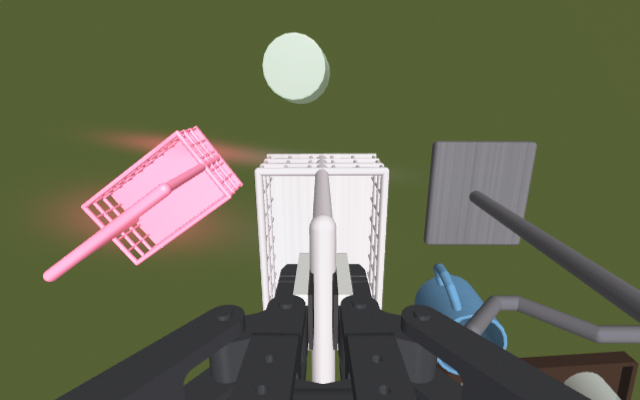

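View pics/s5z.png

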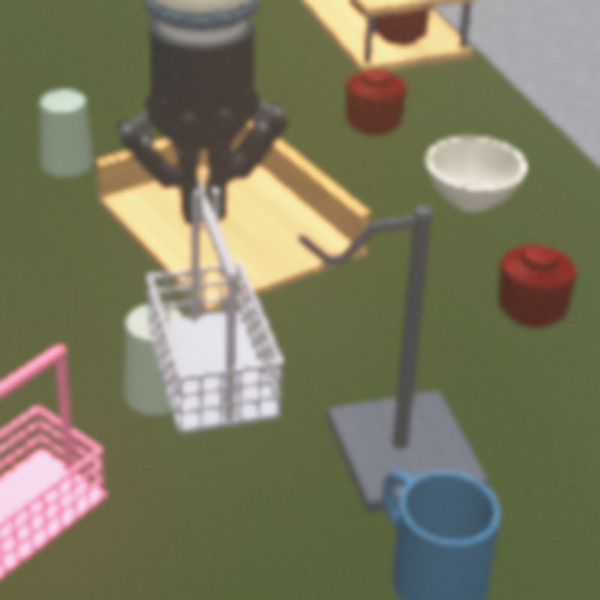

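The basket is level in front of the hook, and the tip (about 302,238 in the zoom) lines up with the arch. I'll thread it on.

```bash
python3 - <<'E'
from h import *
hk=np.array([.466,-.338,.226]); hx=np.array([np.cos(-.08),np.sin(-.08),0]); yaw=np.pi/2-.08
u=np.array([np.cos(yaw),np.sin(yaw),0])
g=lambda dx,zb: hk+.032*u+dx*hx+np.array([0,0,zb-.019])
print(env.line_to(g(0,.045),speed=.1,contact_N=8))
print(env.read_clock(),env.read_position(),g(0,.045))
print(env.line_to(g(0,.006),speed=.04,contact_N=5))
print(env.read_clock(),env.read_position(),env.read_wrist_force())
save(imaging.snapshot("side"),"s6"); save(imaging.snapshot("wrist"),"w6")
E
python3 -c "
import cv2;i=cv2.imread('pics/s6.png');cv2.imwrite('pics/s6z.png',cv2.resize(i[150:350,250:450],None,fx=3,fy=3,interpolation=cv2.INTER_CUBIC))"
```

```text
False
11.9417 [ 0.46798593 -0.30597969  0.25187949] [ 0.46855727 -0.30610235  0.252     ]
True
12.7917 [ 0.46828455 -0.3057976   0.21497748] [1.13562543 0.1982855  3.73166431]
```

View pics/s6z.png

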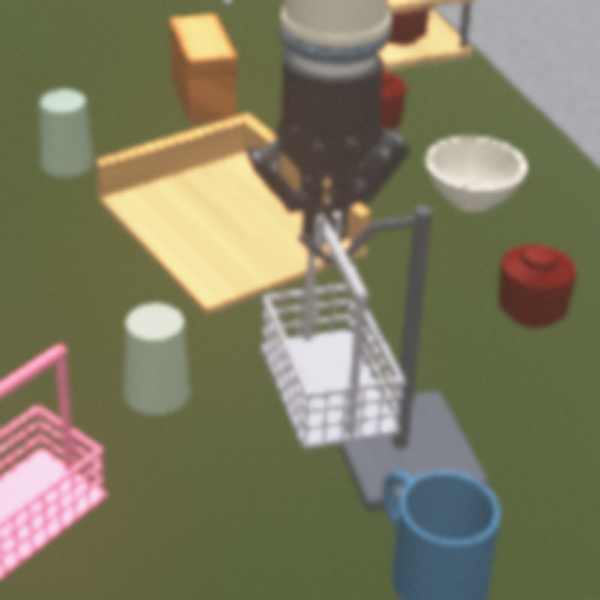

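View pics/w6.png

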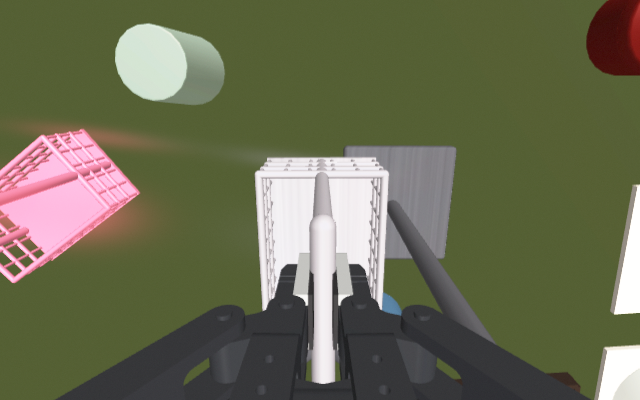

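The bar met the hook at the expected height: bar centre at 0.234, and the side view shows it in the trough. I'll release it.

```bash
python3 - <<'E'
from h import *
env.gripper_open(); env.dwell(.2)
p=env.read_position(); env.line_to(p+[0,0,.12],speed=.12)
save(imaging.snapshot("side"),"s7"); 
# view of the board & box
env.goto([.50,.13,.42],down(np.pi/2+.1))
T=T_of("wrist")[1]; np.save("w8.npy",T); save(imaging.snapshot("wrist"),"w8"); save(imaging.snapshot("side"),"s8")
print(env.read_clock())
env.goto([.53,.27,.36],down(np.pi/2))
T=T_of("wrist")[1]; np.save("w9.npy",T); save(imaging.snapshot("wrist"),"w9"); save(imaging.snapshot("top"),"t9")
print(env.read_clock())
E
python3 -c "
import cv2;i=cv2.imread('pics/s8.png');cv2.imwrite('pics/s8z.png',cv2.resize(i[150:350,250:450],None,fx=3,fy=3,interpolation=cv2.INTER_CUBIC))"
```

```text
16.7583
17.525
```

View pics/s8z.png

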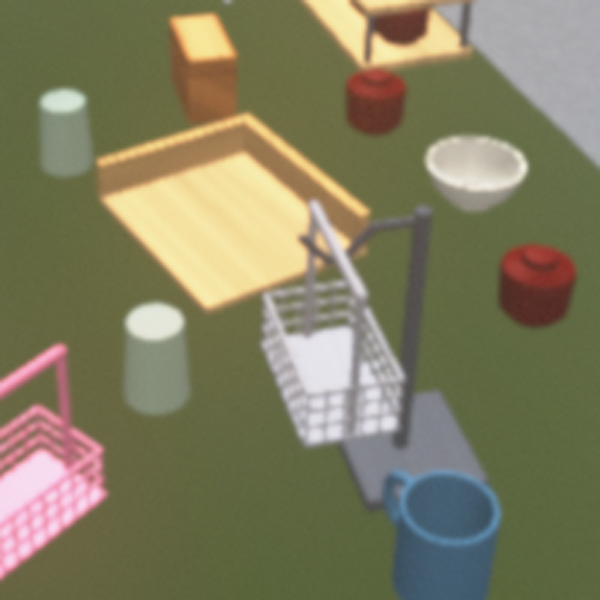

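View pics/w8.png

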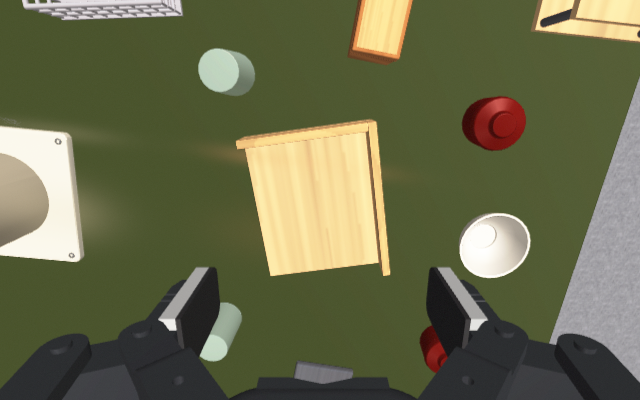

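View pics/w9.png

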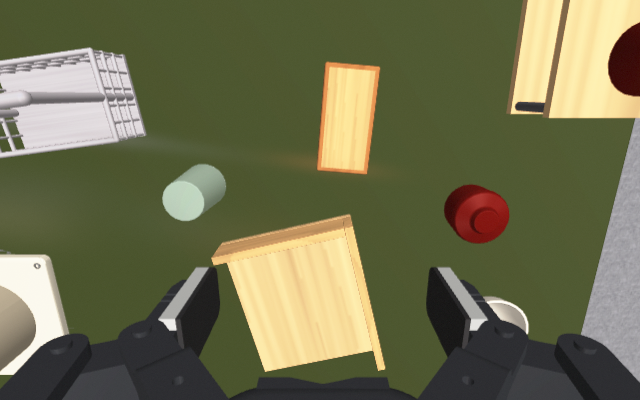

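```bash
python3 - <<'E'
from h import *
i=cv2.imread('pics/w8.png'); cv2.imwrite('pics/w8z.png',cv2.resize(i[110:285,230:400],None,fx=3.4,fy=3.4,interpolation=cv2.INTER_CUBIC))
c=imaging.camera_info("wrist"); T=np.load("w9.npy")
g=cv2.cvtColor(cv2.imread('pics/w9.png'),cv2.COLOR_BGR2HSV)
m=cv2.inRange(g,(5,70,120),(30,255,255)); m[190:]=0; m[:,:290]=0; m[:,410:]=0
k,_=cv2.findContours(m,cv2.RETR_EXTERNAL,cv2.CHAIN_APPROX_NONE); k=max(k,key=cv2.contourArea)
P=plane(c,T,k[:,0]+0.0,.09)[:,:2].astype(np.float32)
r=cv2.minAreaRect(P); print(r); b=cv2.boxPoints(r); print(b)
for a,d in zip(b,np.roll(b,-1,0)): print(np.arctan2(*(d-a)[::-1]),np.linalg.norm(d-a))
Tt=T_of("top")
g=cv2.cvtColor(cv2.imread('pics/t9.png'),cv2.COLOR_BGR2HSV)
E
```

```text
((0.5574682354927063, 0.3172086477279663), (0.12005247175693512, 0.06013413146138191), 85.20243835449219)
[[0.5224862  0.25990736]
 [0.5824096  0.25487804]
 [0.59245026 0.37450993]
 [0.53252685 0.37953925]]
-0.0837329 0.06013409
1.4870632 0.1200525
3.05786 0.06013409
-1.6545296 0.1200525
```

View pics/w8z.png

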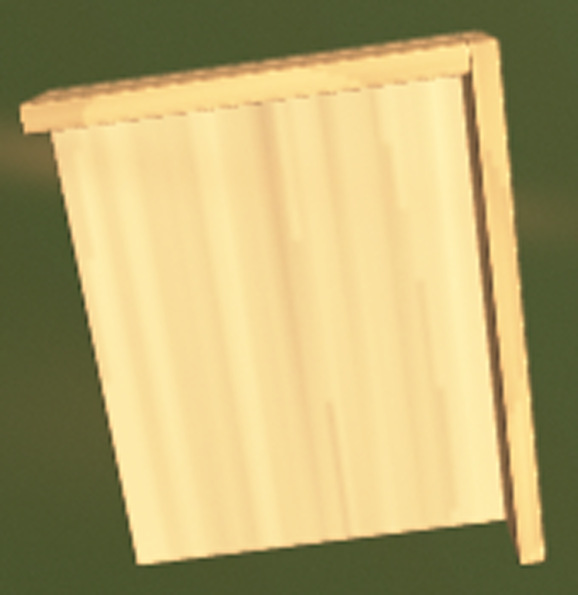

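```bash
python3 - <<'E'
from h import *
c=imaging.camera_info("wrist"); T=np.load("w8.npy")
z=lambda l:[(230+a/3.4-.35,110+b/3.4-.35) for a,b in l]
P=plane(c,T,z([(470,72),(522,562),(545,560),(498,40),(22,132),(22,106)]),.055)
print(P.round(4))
f=lambda a,b:(np.arctan2(*(a-b)[:2][::-1]),np.linalg.norm(a-b))
print("back inner",f(P[0],P[1]),"outer",f(P[3],P[2]),"side inner",f(P[0],P[4]),"side outer",f(P[3],P[5]))
ct,Tt=T_of("top")
zt=lambda l:[(155+a/4.2-.38,140+b/4.2-.38) for a,b in l]
Q=plane(ct,Tt,zt([(376,182),(668,108),(432,424),(351,165),(664,90),(413,432)]),.055);print(Q.round(4)); print(f(Q[0],Q[1]),f(Q[0],Q[2]),f(Q[3],Q[4]))
E
```

```text
[[ 0.5606  0.1622  0.055 ]
 [ 0.6152 -0.0582  0.055 ]
 [ 0.6257 -0.0561  0.055 ]
 [ 0.5703  0.1761  0.055 ]
 [ 0.3779  0.1193  0.055 ]
 [ 0.3776  0.1301  0.055 ]]
back inner (np.float64(1.8136213295561958), np.float64(0.22700750280935011)) outer (np.float64(1.8052848246488167), np.float64(0.23867024289746297)) side inner (np.float64(0.2303448902436387), np.float64(0.18771555998198503)) side outer (np.float64(0.23405572028079535), np.float64(0.19808853131774987))
[[ 0.5598  0.1554  0.055 ]
 [ 0.6133 -0.0606  0.055 ]
 [ 0.3815  0.1139  0.055 ]
 [ 0.5726  0.1739  0.055 ]
 [ 0.6267 -0.0577  0.055 ]
 [ 0.3758  0.1278  0.055 ]]
(np.float64(1.8133359834563147), np.float64(0.22247046249128893)) (np.float64(0.22863068826976254), np.float64(0.18303884605448578)) (np.float64(1.800400643081162), np.float64(0.23782946682266262))
```

```bash
python3 - <<'E'
from h import *
o=down(1.487); b=np.array([.5575,.3172,.056])
env.goto(b+[0,0,.12],o); env.line_to(b,speed=.12)
env.gripper_close(70); print(env.read_width(),env.read_position())
f0=env.read_wrist_force()
env.line_to(b+[0,0,.12],speed=.15); print(env.read_wrist_force()-f0,env.read_wrist_torque(),env.read_width())
yaw=1.806; cy=np.array([np.cos(yaw),np.sin(yaw),0]); cx=np.array([cy[1],-cy[0],0])
t=np.array([.5448,.0956,0])-.015*cx-.015*cy
env.goto(t+[0,0,.066+.08],down(yaw))
T=T_of("wrist")[1]; np.save("w10.npy",T); save(imaging.snapshot("wrist"),"w10"); save(imaging.snapshot("side"),"s10")
print(env.read_clock(),env.read_position(),t,env.read_wrist_force(),env.read_width())
E
```

```text
0.05892705596036094 [0.55770166 0.3174895  0.05710554]
[  3.03153718   1.51877625 -14.31092871] [-0.00488843 -0.02622254  0.00361084] 0.05913017965269972
21.8417 [0.53445833 0.07873964 0.14614865] [0.53370861 0.07751738 0.        ] [-0.34961836  0.266265   -6.89274832] 0.05889296854792068
```

View pics/w10.png

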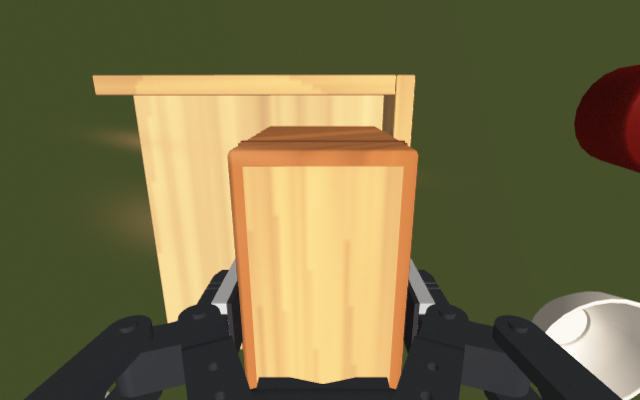

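View pics/s10.png

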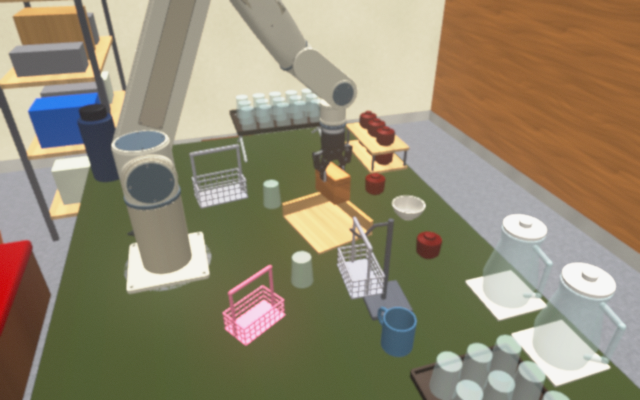

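```bash
python3 - <<'E'
from h import *
c=imaging.camera_info("wrist"); print(plane(c,np.load("w10.npy"),[(395.5,95)],.055))
yaw=1.806; cy=np.array([np.cos(yaw),np.sin(yaw),0]); cx=np.array([cy[1],-cy[0],0])
t=np.array([.5448,.0956,0])-.012*cx-.012*cy
p=t+[0,0,.13]; env.line_to(p,speed=.1)
f=lambda:(lambda w:(round(w@cx,2),round(w@cy,2),round(w[2],2)))(env.read_wrist_force())
print(f())
print("down",env.line_to(t+[0,0,.062],speed=.05,contact_N=5),env.read_position(),f())
q=env.read_position(); 
print("x",env.line_to(q+.03*cx,speed=.03,contact_N=8),(env.read_position()-q)@cx,f())
q=env.read_position()
print("y",env.line_to(q+.03*cy,speed=.03,contact_N=8),(env.read_position()-q)@cy,f())
env.dwell(.3); print(f(),env.read_position(),env.read_clock(),env.read_width())
T=T_of("wrist")[1]; np.save("w11.npy",T); save(imaging.snapshot("wrist"),"w11"); save(imaging.snapshot("side"),"s11")
E
python3 -c "
import cv2;i=cv2.imread('pics/s11.png');cv2.imwrite('pics/s11z.png',cv2.resize(i[130:330,250:450],None,fx=3,fy=3,interpolation=cv2.INTER_CUBIC))"
```

```text
[[0.56162825 0.1618875  0.055     ]]
(np.float64(-0.04), np.float64(0.02), np.float64(-7.52))
down True [0.53568911 0.08109327 0.06710551] (np.float64(-1.73), np.float64(0.26), np.float64(6.25))
x True 0.00012055403999680307 (np.float64(-1.56), np.float64(0.02), np.float64(4.01))
y True 0.013382270614059501 (np.float64(-0.11), np.float64(-3.78), np.float64(2.26))
(np.float64(-0.61), np.float64(-0.16), np.float64(4.7)) [0.53297141 0.09419634 0.06720612] 24.475 0.05902994569386878
```

View pics/w11.png

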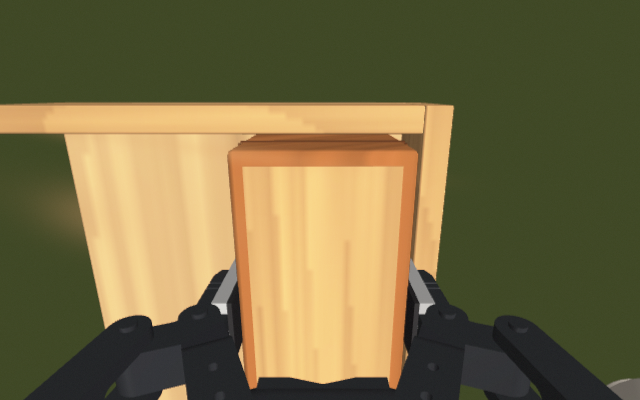

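View pics/s11z.png

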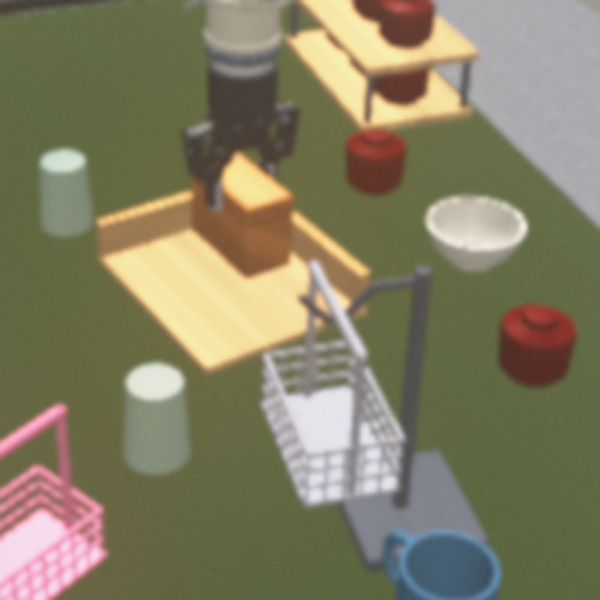

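```bash
cat >> h.py <<'E'
yaw=1.806; cy=np.array([np.cos(yaw),np.sin(yaw),0]); cx=np.array([cy[1],-cy[0],0])
def f(): 
    w=env.read_wrist_force(); return [round(float(v),2) for v in (w@cx,w@cy,w[2])]
def pc():
    p=env.read_position()-np.array([.560,.161,0]); return [round(float(v),4) for v in (p@cx,p@cy,p[2])]
E
python3 - <<'E'
from h import *
q=env.read_position(); q[2]=.0665
print(pc(),f())
for i in range(1,12):
    env.line_to(q+.002*i*cx,speed=.03); env.dwell(.1); F=f(); print(i,pc(),F)
    if F[0]<-8: break
E
```

```text
[-0.0418, -0.0587, 0.0672] [0.0, 0.21, 4.8]
1 [-0.0416, -0.0587, 0.0672] [-9.37, -1.67, 17.78]
```

```bash
python3 - <<'E'
from h import *
q=env.read_position()
env.line_to(q+[0,0,.0012],speed=.02); env.dwell(.1); print(pc(),f())
q=env.read_position()
env.line_to(q+[0,0,.0005],speed=.02); env.dwell(.1); print(pc(),f())
E
```

```text
[-0.0425, -0.0586, 0.0675] [-0.4, -1.31, -7.77]
[-0.0426, -0.0586, 0.0678] [0.67, -1.36, -7.77]
```

```bash
python3 - <<'E'
from h import *
q=env.read_position()
for i in range(1,12):
    env.line_to(q+.002*i*cx,speed=.03); env.dwell(.1); F=f(); print(i,pc(),F)
    if F[0]<-6 or abs(F[2]+7.7)>8: break
E
```

```text
1 [-0.0403, -0.0586, 0.0679] [0.15, 0.06, -7.76]
2 [-0.0384, -0.0586, 0.0679] [0.13, -0.71, -6.56]
3 [-0.0365, -0.0586, 0.0678] [-0.48, -1.97, -8.64]
4 [-0.0345, -0.0586, 0.0678] [0.39, 0.02, -7.94]
5 [-0.0325, -0.0586, 0.0678] [-0.38, -1.28, -7.46]
6 [-0.0305, -0.0586, 0.0678] [-0.01, -1.28, -7.43]
7 [-0.0286, -0.0586, 0.0678] [-0.47, -1.23, -8.34]
8 [-0.0285, -0.0586, 0.0675] [-5.65, -1.52, -4.7]
9 [-0.0285, -0.0586, 0.0675] [-12.5, -2.79, 2.9]
```

```bash
python3 - <<'E'
from h import *
q=env.read_position()+.003*cx   # keep commanded x lead (~3.4 mm)
for i in range(0,8):
    env.line_to(q+.001*i*cy,speed=.03); env.dwell(.15); F=f(); print(i,pc(),F)
    if F[1]<-9: break
env.dwell(.5); print(f(),env.read_clock())
save(imaging.snapshot("wrist"),"w12"); np.save("w12.npy",T_of("wrist")[1]); save(imaging.snapshot("side"),"s12"); save(imaging.snapshot("top"),"t12")
E
python3 -c "
import cv2;i=cv2.imread('pics/s12.png');cv2.imwrite('pics/s12z.png',cv2.resize(i[130:330,250:450],None,fx=3,fy=3,interpolation=cv2.INTER_CUBIC))"
```

```text
0 [-0.0285, -0.0586, 0.0674] [-9.7, -2.04, 2.31]
1 [-0.0285, -0.0586, 0.0675] [-9.57, -8.09, 2.74]
2 [-0.0285, -0.0585, 0.0675] [-11.34, -14.62, 2.19]
[-9.93, -14.08, 2.31] 30.5083
```

View pics/w12.png

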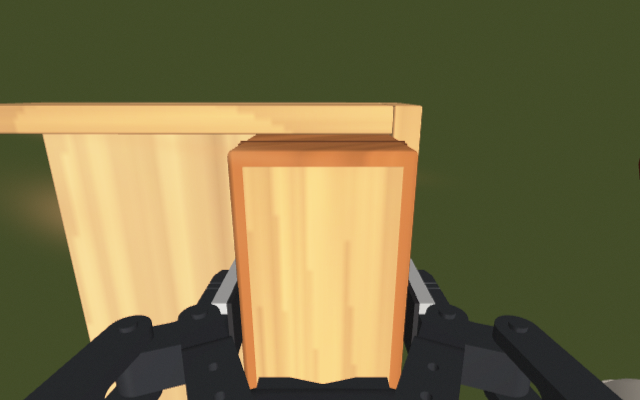

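View pics/s12z.png

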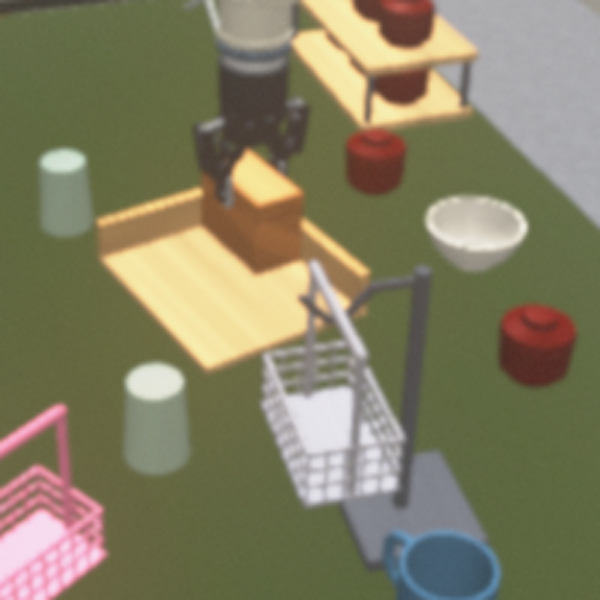

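```bash
python3 - <<'E'
from h import *
c=imaging.camera_info("wrist"); T=np.load("w12.npy"); im=cv2.imread("pics/w12.png")
cv2.imwrite("pics/w12z.png",cv2.resize(im[95:175,220:430],None,fx=3.7,fy=3.7,interpolation=cv2.INTER_CUBIC))
F=lambda px,z:((plane(c,T,px,z)-[.560,.161,0])@np.c_[cx,cy]).round(4)
print(F([(250,132.5),(380,132.5),(393,132.5)],.055)); print(F([(240,149),(320,149),(405,149),(416,152),(231,152)],.10)); print(F([(250,134.5),(390,134.5)],.055))
E
```

```text
[[-0.0595  0.0013]
 [-0.0039  0.0013]
 [ 0.0017  0.0014]]
[[-0.0533  0.0009]
 [-0.0287  0.001 ]
 [-0.0026  0.001 ]
 [ 0.0008  0.0001]
 [-0.0562  0.    ]]
[[-0.0595  0.0004]
 [ 0.0004  0.0005]]
```

View pics/w12z.png

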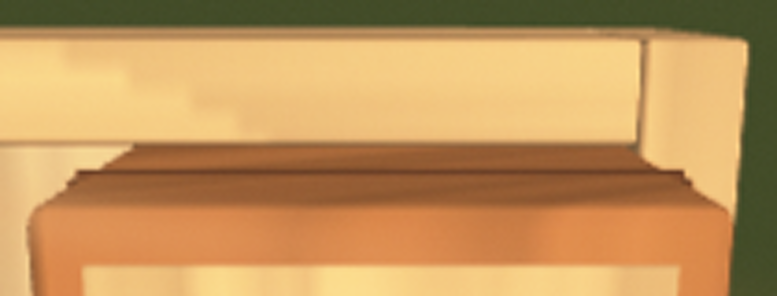

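```bash
python3 - <<'E'
from h import *
q=env.read_position()
env.line_to(q+.0042*cx+.0026*cy,speed=.03); env.dwell(.6); print(pc(),f(),env.read_velocities() if hasattr(env,'read_velocities') else '')
env.dwell(.5); print(pc(),f(),env.read_wrist_torque(),env.read_width(),env.read_clock(),R.from_rotvec(env.read_orientation()).as_matrix()[:,2].round(4))
T=T_of("wrist")[1]; im=imaging.snapshot("wrist"); save(im,"w13"); save(imaging.snapshot("side"),"s13")
E
```

```text
[-0.0284, -0.0585, 0.0675] [-15.63, -17.65, 6.14] 
[-0.0284, -0.0585, 0.0675] [-15.49, -18.43, 6.26] [-3.08224456  1.54945057 -0.17406145] 0.05924467295706622 32.0083 [-0.0122 -0.007  -0.9999]
```

View pics/s13.png

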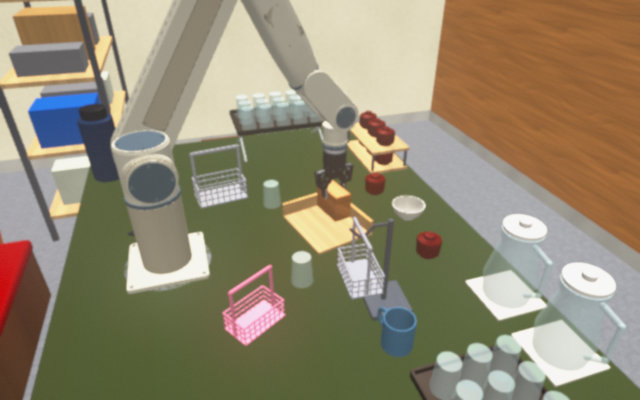

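View pics/w13.png

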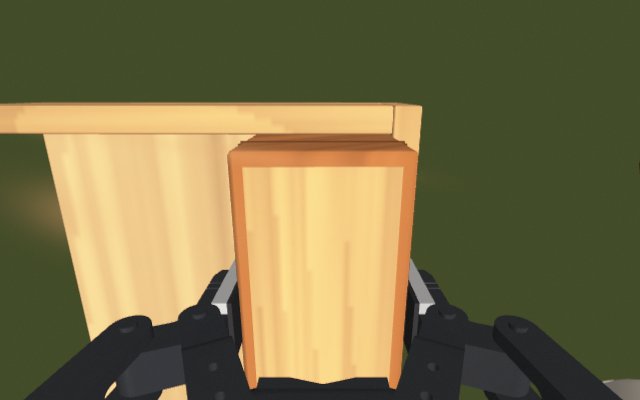

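```bash
python3 -c "
from h import *
print(pc(),f()); env.job_done(); print(env.read_clock())"
```

```text
[-0.0284, -0.0585, 0.0675] [-15.02, -17.49, 6.88]
the job is handed in; nothing more can be done
the job is handed in; nothing more can be done
```

I hung the basket by its handle on the hook and let go. I then set the cutlery box in the corner and handed the job in at about 32 s, with the gripper still holding the box pressed in.

**Last checks**
- **Push:** the wrist felt about 15 N back from the back fence and 17 N back from the side fence, and both readings were steady. They include some friction, so the true fence forces are somewhat lower; I couldn't measure them separately.
- **Box:** the wrist view showed it square, with its end flush against the side fence to about 1 mm. The back-fence side is judged from where the box stopped and the push force. The gripper tilt was about 0.014 rad.
- **Basket:** the side view showed it hanging level and untouched.
- **Other tableware:** it looked undisturbed in the pictures, though I didn't measure it.

**What went wrong on the way**
- **False contact:** the first push toward the back fence stopped about 10 mm short. I had pressed the box too hard onto the base, so friction read as contact. I eased the load off and pushed again until it reached the fence.
- **Position offset:** the final gripper position was about 1.5 mm off my camera estimate of the corner on both axes, which is within the calibration error.

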